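Snap the pivot clip onto the bender's pin

ROBOT

A 6-joint arm with a two-finger parallel gripper is mounted at the origin on the work surface. World frame = base frame: x ahead of the robot, y to its left, z up, the work surface at z = 0. Lengths are in m, angles in degrees, forces in N, time in s.
With the tool pointing down it reaches from about 0.3 to 0.75 m from the base axis. Payload 8.5 kg.
Tool frame: the origin (TCP) lies at the very end of the fingers, on their centre line; the grasp point (between the pads) lies 19 mm behind it; z points along the fingers, y is the line along which they close (so a half turn about z gives the same grasp; the last joint's range is limited). The gripper opens to 85 mm and grips with 20 to 120 N. Pads are 22 mm wide; open, the fingers measure 114 mm over their backs; the gripper's body (76 mm by 85 mm) begins 54 mm behind the grasp point. The pads swing forward as they close: fully open they stand 13 mm farther back than shut.
Start: joints at [-80.632, 21.807, 74.336, -0, 83.858, -12.336], TCP at [0.203, -0.511, 0.206] pointing down, gripper open.
Joint ranges: [-178.18, 178.18], [-50.72, 133.34], [12.68, 142.11], [-81.47, 261.47], [9.98, 163.14], [-165.26, 165.26]. Speed limits (degrees/s): [136.94, 136.94, 180, 180, 180, 180].

INTERFACE

Orientations are given as a 3x3 rotation matrix whose columns are the frame's x, y, z axes.
In Python, from rig import env, optics, spotter gives the robot as it stands.
- The arm moves only by the shell command python3 -m crank 'ROWS' [FORCE]. ROWS is JSON, one flat list of numbers, 5 for each row, row after row: the finger opening in cm, from 0 to 8.54, then the shift along the tool's x, y, z in cm, then the turn about the tool's z in rad. A call has exactly 8 rows; each row shifts and turns the commanded pose from where the row before left it, along the tool's axes as they then stand; what a row does not reach is not made up. A row lasts 1/12 s, in which the tool goes at most 41.7 mm and 7.16 degrees, less where a joint would pass 70% of its speed; a pose out of reach is approached as far as the arm can. A call is refused whole if a number of a shift passes 4.17 or a number of a turn 0.125, either way. A call with a gripper value outside its range is refused whole. The fingers move at their own pace and stop on an object; FORCE is the grip in N (left out, the last holds). Time passes only in rows, so rows that do not move let the fingers close, or fill a call up. It gives the time, the measured TCP pose, the force, the opening and the grip force at its end, in the units of the state.
- env.observe(): the state, without advancing time (a new reading comes with each control period).
- optics.get_image(name): name is "scene" or "top" or "wrist"; returns a dict with "color" (480x640x3 uint8, red, green, blue), "intrinsics" (3x3 intrinsics, pixels), "pose" (4x4, takes a point from camera to world coordinates). Camera axes: x right, y up, looking along -z (the intrinsics and any distortion apply to the point x, -y, -z); pixel columns grow to the right and rows downward; lengths in m; the calibration is good to about 2 mm. A picture is of the moment at which its call begins. There is no depth.
- env.close_job(): hands the job in; it is judged then, once.
Trained networks look in a picture, given as the dict that the camera call returned (one of the last four; its "shot" number tells which), for a name from the list of things; names that differ only in an ending like _2 or _b are one class to them, and where a whole thing is asked for, a point or a joint stands for the part that bears it (a point fixed in the world has none). Each returns a list of dicts, best first, with "score" (0 to 1); they miss things now and then, are a little off and sometimes report something else, mostly with a low value. They report only what shows in the picture. A call takes as long as a camera call. They do not tell look-alikes from the thing itself.
- spotter.look_for(picture, query): "at" ([column, row] as shares, 0 to 1, of the picture: columns of its width, rows of its height, amid what is visible of it).
The state is a dict: "time_s": time; "q": joint angles; "qvel": joint speeds; "joint_efforts": joint torques, N m; "position": TCP position; "tool_rot": TCP orientation; "ft_force": force on the tool from outside, world axes, zero at the start; "wrist_torque": the same for the moment, N m; "grip_width": finger opening in m; "gripper_force": force on a finger pad.
Only numpy, scipy, OpenCV 4.12 (cv2) and the standard library are available. Lean on these libraries where they do the work, as an engineer would, in place of code of your own. Each camera call takes 0.05 s, during which the arm holds its last target. There are 200 camera calls.

TASK

The bender's lever is on its pivot pin but nothing holds it there yet. Take the fork tool from the wooden board and use it to push the split clip, which lies on the lever, straight into the groove of the pin until it snaps in, then keep pressing firmly for a moment so that it sits solid. Touch the clip with the fork only and never ram or force it or dig into the lever; lay the fork flat on the wooden board again and leave the other things on the bench where they are.

Things in the scene. Friction and masses are not known exactly. Their poses are not given: they have to be found in the camera images.
- bender: Hand bender bolted to the bench: grey base plate 180 x 120 x 14, round former, above it a flat steel lever, a bar 66 wide, 12 thick, its level top face 50 mm over the bench; it does not turn. Origin: on the bench under the pivot pin's axis. x points from the hand grip to the pin; the flat runs from x = 33 to -175, then a black round hand grip, 120 long, not above the flat.
- pin (a point): Axis of the upright steel pivot pin at the height of the lever's top face, which is also the lower edge of its groove. Groove: 24 mm diameter, 5.5 mm high, directly above the lever's face; over it the end of the pin, 30 mm diameter, top 14 mm above the lever's face. Axes as the bender's.
- clip: Split clip of dark spring steel lying flat on the lever: ring 44 mm outside diameter, 3.5 thick, open on one side. Origin: centre of the ring, underside; x points out of the mouth, at the start to the pin within 0.3 rad. Starts 39 to 47 mm short of the pin, slides easily, turns to suit as it enters. Home = origin on the pin's axis. Over 35 N from the fork bends it.
- mouth (a point): Middle of the clip's mouth, 20 mm wide between two rounded lugs, 8 mm ahead of the clip's origin. The lugs meet the groove when the clip is 15 mm short of home; spreading them takes 10 to 18 N; past 8 mm the force falls, from about 5 mm it snaps home by itself. Then it stops solid: press it there with 10 to 20 N (at least 8 N on the clip for 0.2 s).
- fork: Fork tool lying on the board, 0.14 kg: flat steel blade 4 thick, 20 wide, on it a dark wooden grip 72 long, 20 wide, top 40 mm above the blade's underside. Origin: underside of the blade below the middle of the grip; x to the tines, z up. Hold it firmly across the grip (along y), 22 to 30 mm above the underside. Use it flat on the lever or up to 1.5 mm above it.
- tines (a point): Midway between the noses of the fork's two tines, on the underside, 66 mm ahead (x) of the fork's origin. Noses: 4 mm radius, centred 14 mm to either side; tips 4 mm farther. When both bear on the clip's closed back, the clip's centre is 22 mm ahead of this point (88 mm ahead of the fork's origin).
- board: Plain light wooden board, 220 x 100 x 18 mm, fixed on the bench, on which the fork lies and must lie again. Origin: centre of its underside; x along its length.
- tumbler: Glass tumbler, 74 mm diameter, 95 mm high; origin under its centre. Leave it where it is.
- hammer: Hammer with wooden handle, 240 mm long, lying flat, origin on its underside near the middle, x towards the head. Leave it where it is.
- dapping: Steel dapping block, a 50 mm cube with round hollows; origin under its centre. Leave it where it is.
- tin: Small round aluminium tin, 64 mm diameter, 35 mm high; origin under its centre. Leave it where it is.
Things that resemble listed ones, but are neither listed nor needed, are in the scene too. Leave any orange or pink look-alike of the board alone.

How it is judged (in metres and radians):
On the way, in this order (a step that is already met when the one before it is completed fails the run):
1. the fork is lifted off the board (z of fork in the frame of board above 0.04 m), for 0.1 s.
2. the clip is home in the groove and the fork presses it firmly there (horizontal distance between clip and pin below 0.002 m and z of clip in the frame of bender below 0.053 m and contact force between fork and clip above 8 N), for 0.2 s.
At the end, for the whole second after the job is handed in: The clip sits in the groove, its centre within 2 mm of the pin's axis and flat on the lever; the fork lies flat and still on the wooden board (its middle within 80 mm along and 45 mm across of the board's centre); everything is released (horizontal distance between clip and pin below 0.002 m and z of clip in the frame of bender below 0.053 m and z of fork in the frame of board between 0.014 and 0.022 m and x of fork in the frame of board between -0.08 and 0.08 m and y of fork in the frame of board between -0.045 and 0.045 m and angle between fork's own z axis and vertical below 0.1 rad and linear speed of fork below 0.02 m/s); the robot touches nothing.
It fails at once if the clip is pushed or pressed by the fork with more than 35 N (contact force between fork and clip above 35 N).
It fails at once if the fork is struck or pressed on the lever or the pin with more than 60 N (contact force between fork and bender above 60 N).
It fails at once if the gripper or arm touches the clip (contact force between any of the fingers, the arm and clip above 0.3 N).
It fails at once if another thing on the bench is moved by more than 15 mm (distance of any of tumbler, hammer, dapping, tin from where it was at the start of the episode above 0.015 m).
It also fails if it takes over 64 s, if anything falls off the work surface, if the arm or the gripper's body presses on something with over 40 N, if the wrist force passes 120 N, or if a joint passes its speed limit or range.

## Working session

There is one attempt and no reset: what is moved stays moved. The work goes in short steps, Python scripts to look and compute and a shell command to move; the robot and the scene stay as the last step left them, time stands still between calls to the robot, and variables do not carry over. Pictures are saved under pics/ and viewed, at most 10 in all, crops included, and the job is handed in when it is done.

```bash
ls; mkdir -p pics; cat > h.py <<'E'
import numpy as np, cv2
from rig import env, optics, spotter
def save(p,f): cv2.imwrite('pics/'+f, p['color'][:,:,::-1])
def ray(p,uv,z):
    K=np.array(p['intrinsics']);T=np.array(p['pose'])
    d=np.linalg.inv(K)@np.array([uv[0],uv[1],1.]); d=T[:3,:3]@np.array([d[0],-d[1],-d[2]])
    o=T[:3,3]; return o+d*(z-o[2])/d[2]
def proj(p,X):
    K=np.array(p['intrinsics']);T=np.array(p['pose'])
    c=T[:3,:3].T@(np.array(X)-T[:3,3]); v=K@np.array([c[0],-c[1],-c[2]]); return v[:2]/v[2]
def find(p,q,z,n=3):
    r=[]
    for d in spotter.look_for(p,q)[:n]:
        uv=np.array(d['at'])*[640,480]; r.append((round(d['score'],2),uv.round(0),ray(p,uv,z).round(4)))
    return r
E
python3 - <<'E'
from h import *
for n in ['top','scene']:
    p=optics.get_image(n); save(p,n+'0.png'); print(n, p.keys())
    for q,z in [('pin',.057),('clip',.052),('mouth',.052),('fork',.04),('tines',.02),('board',.018),('bender',.05),('tumbler',.05),('hammer',.02),('dapping',.05),('tin',.035)]:
        print(q,find(p,q,z))
s=env.observe(); print(s['time_s'],s['position'],s['tool_rot'])
E
```

```text
pics
top dict_keys(['color', 'intrinsics', 'pose', 'shot'])
pin [(0.63, array([258., 203.]), array([0.5982, 0.1234, 0.057 ]))]
clip [(0.54, array([258., 211.]), array([0.5767, 0.1236, 0.052 ]))]
mouth [(0.61, array([264., 207.]), array([0.5877, 0.1087, 0.052 ])), (0.21, array([474., 203.]), array([ 0.598 , -0.4604,  0.052 ]))]
fork [(0.75, array([418., 242.]), array([ 0.4921, -0.3046,  0.04  ]))]
tines [(0.62, array([259., 212.]), array([0.5846, 0.1253, 0.02  ])), (0.53, array([420., 245.]), array([ 0.4874, -0.3141,  0.02  ]))]
board [(0.63, array([336., 246.]), array([ 0.4885, -0.0869,  0.018 ])), (0.56, array([416., 238.]), array([ 0.5095, -0.3052,  0.018 ]))]
bender [(0.78, array([258., 205.]), array([0.5948, 0.1247, 0.05  ]))]
tumbler [(0.6, array([172., 181.]), array([0.6627, 0.3594, 0.05  ])), (0.36, array([262., 211.]), array([0.5785, 0.1125, 0.05  ]))]
hammer [(0.95, array([180., 241.]), array([0.5025, 0.3386, 0.02  ])), (0.22, array([420., 244.]), array([ 0.491 , -0.3136,  0.02  ])), (0.17, array([257., 210.]), array([0.588 , 0.1303, 0.02  ]))]
dapping []
tin [(0.87, array([
[... 640 characters left out ...]
196, -0.0733,  0.018 ]))]
bender [(0.59, array([374., 337.]), array([0.6524, 0.1384, 0.05  ])), (0.56, array([382., 309.]), array([0.5849, 0.1249, 0.05  ]))]
tumbler [(0.61, array([480., 384.]), array([0.6571, 0.3512, 0.05  ])), (0.46, array([374., 335.]), array([0.6492, 0.1369, 0.05  ]))]
hammer [(0.94, array([493., 336.]), array([0.5267, 0.3447, 0.02  ]))]
dapping [(0.77, array([150., 230.]), array([ 0.6223, -0.4432,  0.05  ]))]
tin [(0.56, array([198., 326.]), array([ 0.78  , -0.1942,  0.035 ]))]
1.2 [ 0.20337515 -0.51100432  0.20641874] [[ 9.29117775e-01  3.69783937e-01 -1.66292680e-05]
 [ 3.69783937e-01 -9.29117775e-01  2.95614486e-05]
 [-4.51919961e-06 -3.36153035e-05 -9.99999999e-01]]
```

```bash
python3 - <<'E'
import cv2
a=cv2.imread('pics/top0.png')[130:290,140:500]; b=cv2.imread('pics/scene0.png')[130:400,90:570]
a=cv2.resize(a,(640,284),interpolation=3); b=cv2.resize(b,(533,300))
import numpy as np
c=np.zeros((590,640,3),np.uint8); c[:284]=a; c[288:588,:533]=b
cv2.imwrite('pics/c0.png',c)
E
```

```text
(no output)
```

View pics/c0.png

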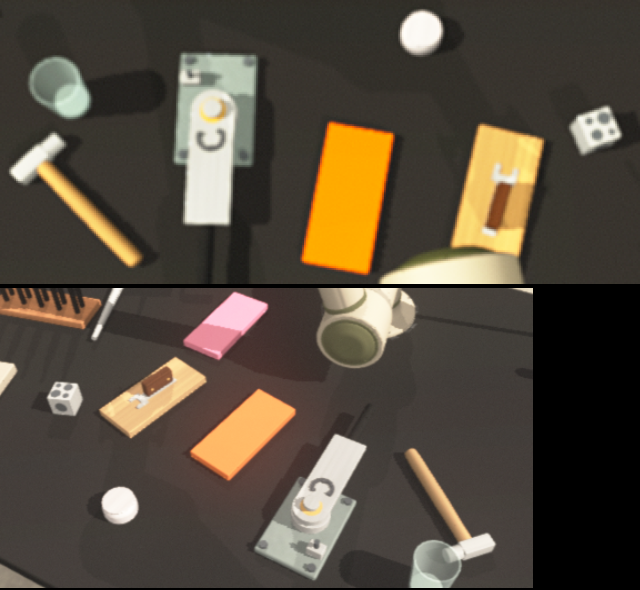

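The picture shows the real wooden board at right, with the fork's tines pointing about +x (fork ≈ px 420,245 in top). The clip lies behind the pin on the lever, at about (258,208), with its mouth towards the pin. Next I move over the fork.

```bash
python3 -m crank '[8.5,3.5,-1,0,0, 8.5,3.5,-1,0,0, 8.5,3.5,-1,0,0, 8.5,3.5,-1,0,0, 8.5,3.5,-1,0,0, 8.5,3.5,-1,0,0, 8.5,3.5,-1,0,0, 8.5,3.5,-1,0,0]' 60
python3 -m crank '[8.5,0,0,0,0.12, 8.5,0,0,0,0.12, 8.5,0,0,0,0.12, 8.5,0,0,0,0.12, 8.5,0,0,0,0.1, 8.5,0,0,0,0.06, 8.5,0,0,0,0, 8.5,0,0,0,0]'
python3 - <<'E'
from h import *
p=optics.get_image('wrist'); save(p,'w1.png'); print(p['pose'].round(3))
for q,z in [('fork',.045),('tines',.018),('board',.018)]: print(q,find(p,q,z))
p=optics.get_image('top'); print(find(p,'fork',.045)); save(p,'t1.png')
E
```

```text
time_s: 1.87
position: [0.4352, -0.3318, 0.2066]
tool_rot: [[0.929, 0.37, 0.0], [0.37, -0.929, -0.0], [0.0, 0.0, -1.0]]
ft_force: [0.5, -0.8, 0.7]
grip_width: 0.0852
gripper_force: 0.0
time_s: 2.53
position: [0.4339, -0.3331, 0.2064]
tool_rot: [[0.967, -0.256, 0.0], [-0.256, -0.967, 0.0], [-0.0, -0.0, -1.0]]
ft_force: [-1.1, 0.4, -1.1]
grip_width: 0.0851
gripper_force: 0.0
[[-0.257  0.922  0.29   0.509]
 [-0.966 -0.245 -0.076 -0.354]
 [ 0.001 -0.3    0.954  0.373]
 [ 0.     0.     0.     1.   ]]
fork [(0.89, array([282., 153.]), array([ 0.5002, -0.3188,  0.045 ]))]
tines [(0.96, array([278., 150.]), array([ 0.5033, -0.313 ,  0.018 ]))]
board [(0.78, array([273., 132.]), array([ 0.5217, -0.3132,  0.018 ])), (0.74, array([322., 353.]), array([ 0.2617, -0.2963,  0.018 ])), (0.67, array([ 75., 192.]), array([ 0.5174, -0.0966,  0.018 ]))]
[]
```

View pics/w1.png

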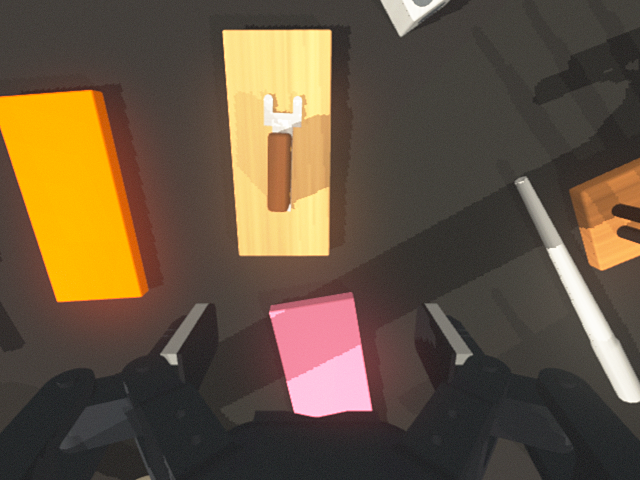

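Wrist view: the wooden board has corners (223,30), (331,30), (239,255), (330,255). The fork's grip runs from (281,135) to (279,211), and the tine tips are at (268,97) and (298,97).

```bash
python3 - <<'E'
from h import *
p=optics.get_image('wrist')
for uv,z in [((281,135),.058),((279,211),.058),((268,97),.021),((298,97),.021),((223,30),.018),((331,30),.018),((239,255),.018),((330,255),.018)]: print(uv,ray(p,uv,z).round(4))
im=p['color'][85:225,240:330]; cv2.imwrite('pics/w1c.png',cv2.resize(im[:,:,::-1],None,fx=4,fy=4,interpolation=2))
E
```

```text
(281, 135) [ 0.5157 -0.324   0.058 ]
(279, 211) [ 0.4509 -0.3025  0.058 ]
(268, 97) [ 0.5529 -0.3185  0.021 ]
(298, 97) [ 0.5455 -0.3461  0.021 ]
(223, 30) [ 0.6178 -0.2955  0.018 ]
(331, 30) [ 0.5924 -0.3905  0.018 ]
(239, 255) [ 0.4077 -0.2392  0.018 ]
(330, 255) [ 0.3818 -0.336   0.018 ]
```

View pics/w1c.png

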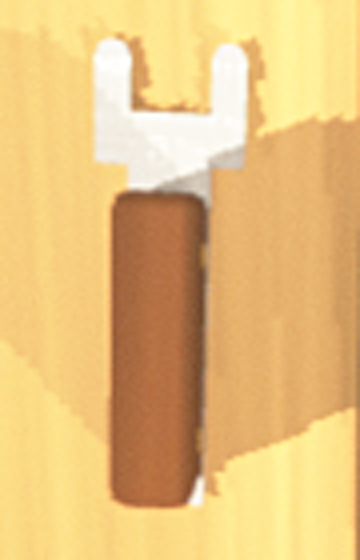

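```bash
python3 -m crank '[8.5,2.1,-1.6,0,0, 8.5,2.1,-1.6,0,0.03, 8.5,0,0,2,0, 8.5,0,0,2,0, 8.5,0,0,2,0, 8.5,0,0,2,0, 8.5,0,0,0,0, 8.5,0,0,0,0]' 60
python3 - <<'E'
from h import *
p=optics.get_image('wrist'); save(p,'w2.png'); s=env.observe();print(s['position'],s['ft_force'])
E
```

```text
time_s: 3.55
position: [0.4827, -0.3129, 0.1262]
tool_rot: [[0.958, -0.287, -0.001], [-0.287, -0.958, 0.001], [-0.001, -0.001, -1.0]]
ft_force: [-0.0, 0.5, 0.7]
grip_width: 0.0849
gripper_force: 0.0
[ 0.48308104 -0.313371    0.12729484] [0.40684911 0.84057224 0.5988056 ]
```

View pics/w2.png

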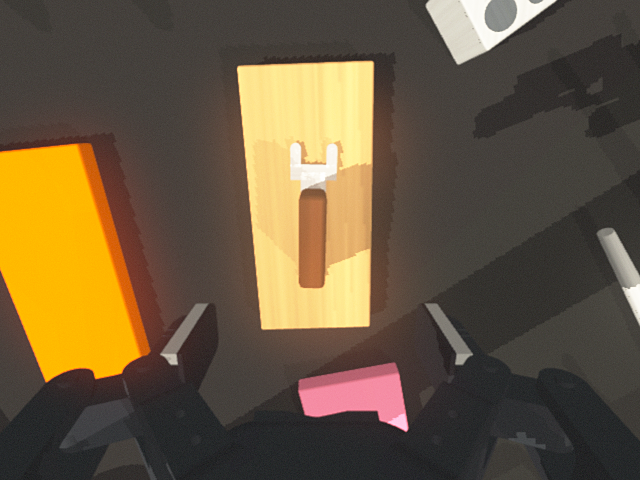

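Fork is centred between the fingers (grip at columns 299–326, rows 190–288; tips near (296,143) and (333,143)).

```bash
python3 - <<'E'
from h import *
p=optics.get_image('wrist'); s=env.observe();R=np.array(s['tool_rot']);t=s['position']
for uv,z in [((313.5,190),.058),((312,287),.058),((296,143),.021),((333,142),.021)]:
    X=ray(p,uv,z); print(X.round(4),(R.T@(X-t)).round(4))
E
python3 -m crank '[8.5,0,0,2,0, 8.5,0,0,2,0, 8.5,0,0,2,0, 8.5,0,0,2,0, 8.5,0,0,1,0, 8.5,0,0,0.5,0, 8.5,0,0,0,0, 8.5,0,0,0,0]'
```

```text
[ 0.5223 -0.3241  0.058 ] [ 0.0403 -0.0011  0.0699]
[ 0.4525 -0.3018  0.058 ] [-0.033  -0.0025  0.0698]
[ 0.5553 -0.3199  0.021 ] [ 0.0706 -0.0147  0.1069]
[ 0.5478 -0.3472  0.021 ] [0.0713 0.0137 0.107 ]
time_s: 4.32
position: [0.4833, -0.3136, 0.0326]
tool_rot: [[0.958, -0.287, 0.001], [-0.287, -0.958, -0.001], [0.002, 0.001, -1.0]]
ft_force: [0.6, 0.2, -0.8]
grip_width: 0.0846
gripper_force: 0.0
```

```bash
python3 -m crank '[8.5,0.2,0,0.7,0, 8.5,0,0,0,0, 2,0,0,0,0, 1.0,0,0,0,0, 1.0,0,0,0,0, 1.0,0,0,0,0, 1.0,0,0,0,0, 1.0,0,0,0,0]' 90
python3 -m crank '[1,0,0,0,0, 1,0,0,0,0, 1,0,0,-1,0, 1,0,0,-3,0, 1,0,0,-3,0, 1,0,0,-3,0, 1,0,0,-3,0, 1,0,0,-2,0]'

```

```text
time_s: 4.98
position: [0.4848, -0.3135, 0.0248]
tool_rot: [[0.958, -0.287, 0.0], [-0.287, -0.958, 0.0], [0.0, -0.0, -1.0]]
ft_force: [-1.1, 0.3, 3.3]
grip_width: 0.0173
gripper_force: 87.5
time_s: 5.65
position: [0.485, -0.3139, 0.1778]
tool_rot: [[0.958, -0.287, 0.002], [-0.287, -0.958, -0.002], [0.003, 0.002, -1.0]]
ft_force: [0.6, -0.3, -0.5]
grip_width: 0.0173
gripper_force: 88.1
```

```bash
python3 -m crank '[1,0,0,0,-0.1, 1,0,0,0,-0.1, 1,0,0,0,-0.09, 1,0,-2,0,0, 1,0,-3,0,0, 1,0,-4,0,0, 1,0,-4,0,0, 1,0,-4,0,0]'
python3 -m crank '[1,-0.5,-4,0,0, 1,-0.5,-4,0,0, 1,-0.5,-4,0,0, 1,-0.5,-4,0,0, 1,-0.5,-4,0,0, 1,-0.5,-4,0,0, 1,-0.5,-2.8,0,0, 1,0,0,0,0]'
python3 - <<'E'
from h import *
p=optics.get_image('wrist'); save(p,'w3.png'); s=env.observe();print(s['position'],s['tool_rot'])
for q,z in [('pin',.064),('clip',.0535),('mouth',.0535),('tines',.05)]: print(q,find(p,q,z))
E
```

```text
time_s: 6.32
position: [0.4844, -0.1421, 0.1747]
tool_rot: [[1.0, -0.002, -0.0], [-0.002, -1.0, 0.0], [-0.0, -0.0, -1.0]]
ft_force: [1.6, -0.4, -0.5]
grip_width: 0.017
gripper_force: 88.1
time_s: 6.98
position: [0.4487, 0.1285, 0.1748]
tool_rot: [[1.0, 0.004, -0.0], [0.004, -1.0, 0.001], [-0.0, -0.001, -1.0]]
ft_force: [-1.0, -0.6, -0.6]
grip_width: 0.0168
gripper_force: 88.2
[0.44944451 0.12646276 0.17477409] [[ 9.99995579e-01  2.97288226e-03  6.48602144e-05]
 [ 2.97287636e-03 -9.99995577e-01  9.08943406e-05]
 [ 6.51301457e-05 -9.07011173e-05 -9.99999994e-01]]
pin [(0.69, array([322.,  79.]), array([0.5649, 0.1239, 0.064 ]))]
clip [(0.86, array([328.,  63.]), array([0.5774, 0.1188, 0.0535]))]
mouth [(0.73, array([326.,  62.]), array([0.578 , 0.1205, 0.0535]))]
tines [(0.9, array([313., 258.]), array([0.4182, 0.13  , 0.05  ]))]
```

View pics/w3.png

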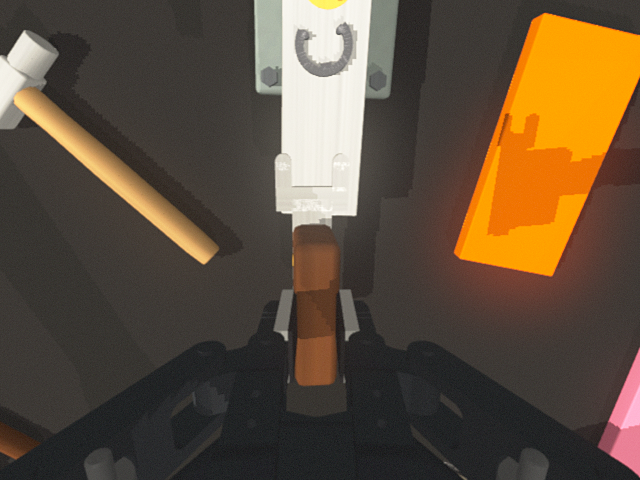

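The view shows the fork held straight (tips at (283,154) and (340,154)) and the clip ring over columns 295–355, with its back edge at row 77. The pin is at the top border, so I move 6 cm forward for a better view.

```bash
python3 -m crank '[1,2,0,0,0, 1,2,0,0,0, 1,2,0,0,0, 1,0,0,0,0, 1,0,0,0,0, 1,0,0,0,0, 1,0,0,0,0, 1,0,0,0,0]'
python3 - <<'E'
from h import *
p=optics.get_image('wrist'); save(p,'w4.png'); s=env.observe();print(s['position'],s['tool_rot'])
for q,z in [('pin',.064),('clip',.0535),('mouth',.0535),('tines',.05)]: print(q,find(p,q,z))
im=p['color'][40:240,200:440]; cv2.imwrite('pics/w4c.png',cv2.resize(im[:,:,::-1],None,fx=3,fy=3,interpolation=2))
E
```

```text
time_s: 7.9
position: [0.5097, 0.1242, 0.1746]
tool_rot: [[1.0, -0.002, -0.0], [-0.002, -1.0, 0.0], [-0.0, -0.0, -1.0]]
ft_force: [0.4, 0.2, -1.1]
grip_width: 0.0169
gripper_force: 88.2
[0.50979166 0.12425192 0.17464448] [[ 9.99999162e-01 -1.29266416e-03  7.06876641e-05]
 [-1.29266592e-03 -9.99999164e-01  2.48435449e-05]
 [ 7.06554906e-05 -2.49348997e-05 -9.99999997e-01]]
pin [(0.62, array([319.,  86.]), array([0.6206, 0.1204, 0.064 ]))]
clip [(0.74, array([320., 143.]), array([0.5796, 0.1196, 0.0535]))]
mouth [(0.73, array([323., 146.]), array([0.5773, 0.1175, 0.0535]))]
tines [(0.83, array([312., 260.]), array([0.4778, 0.127 , 0.05  ]))]
```

View pics/w4c.png

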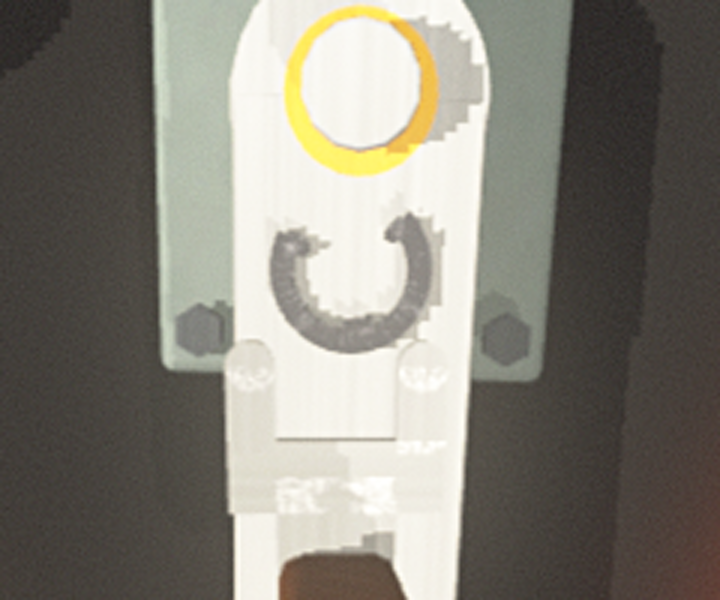

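In the 3x crop the pin top disc is centred at (361,81), and the yellow rim at (361,91). The clip ring spans columns 270–434 with its back edge at row 353. The tine tips are at (250,338) and (422,338), and the lever edges run (232,120)–(233,590) and (488,100)–(458,590).

```bash
python3 - <<'E'
from h import *
p=optics.get_image('wrist'); s=env.observe();R=np.array(s['tool_rot']);t=s['position']; print(t)
f=lambda c:(c[0]/3+200,c[1]/3+40)
for n,c,z in [('pintop',(361,81),.064),('topL',(300,81),.064),('topR',(422,81),.064),('rim',(361,91),.06),('rimL',(285,91),.06),('rimR',(438,91),.06),('clipL',(270,275),.0535),('clipR',(434,275),.0535),('clipback',(350,353),.052),('lugL',(292,240),.0535),('lugR',(402,232),.0535),
 ('levL',(232,120),.05),('levL2',(233,590),.05),('levR',(488,110),.05),('levR2',(458,590),.05),('tipL',(250,338),.170),('tipR',(422,338),.170)]:
    X=ray(p,f(c),z); print(n,X.round(4),(R.T@(X-t)).round(4))
E
```

```text
[0.5101015  0.12439884 0.17450796]
pintop [0.6341 0.1201 0.064 ] [0.124  0.0042 0.1105]
topL [0.6341 0.135  0.064 ] [ 0.124  -0.0107  0.1105]
topR [0.6341 0.1052 0.064 ] [0.124  0.0191 0.1105]
rim [0.6325 0.12   0.06  ] [0.1224 0.0043 0.1145]
rimL [0.6326 0.1389 0.06  ] [ 0.1225 -0.0146  0.1145]
rimR [0.6325 0.1009 0.06  ] [0.1224 0.0234 0.1145]
clipL [0.5891 0.1441 0.0535] [ 0.079  -0.0198  0.121 ]
clipR [0.5891 0.1004 0.0535] [0.079 0.024 0.121]
clipback [0.5687 0.1228 0.052 ] [0.0586 0.0015 0.1225]
lugL [0.5979 0.1381 0.0535] [ 0.0878 -0.0138  0.121 ]
lugR [0.5999 0.109  0.0535] [0.0898 0.0153 0.121 ]
levL [0.6274 0.1533 0.05  ] [ 0.1173 -0.029   0.1245]
levL2 [0.5004 0.1575 0.05  ] [-0.0097 -0.0331  0.1245]
levR [0.6297 0.0871 0.05  ] [0.1196 0.0372 0.1245]
levR2 [0.5003 0.0909 0.05  ] [-0.0098  0.0335  0.1245]
tipL [0.5787 0.1393 0.17  ] [ 0.0686 -0.015   0.0045]
tipR [0.5786 0.1115 0.17  ] [0.0685 0.0129 0.0045]
```

```bash
python3 -m crank '[1,-1.8,-0.1,0,0, 1,0,0,0,0.044, 1,0,0,2.5,0, 1,0,0,2.5,0, 1,0,0,2.5,0, 1,0,0,2.5,0, 1,0,0,1,0, 1,0,0,0,0]'
python3 -m crank '[1,0,0,0.2,0, 1,0,0,0.2,0, 1,0,0,0.1,0, 1,0,0,0.1,0, 1,0,0,0,0, 1,0,0,0,0, 1,0,0,0,0, 1,0,0,0,0]'
python3 - <<'E'
from h import *
p=optics.get_image('wrist'); save(p,'w5.png'); s=env.observe();print(s['position'],s['tool_rot'],s['ft_force'])
im=p['color'][20:240,200:440]; cv2.imwrite('pics/w5c.png',cv2.resize(im[:,:,::-1],None,fx=2.7,fy=2.7,interpolation=2))
E
```

```text
time_s: 8.87
position: [0.4909, 0.1253, 0.0623]
tool_rot: [[0.999, -0.045, -0.005], [-0.045, -0.999, -0.0], [-0.005, 0.0, -1.0]]
ft_force: [-0.2, -0.8, -0.8]
grip_width: 0.0172
gripper_force: 88.2
time_s: 9.53
position: [0.4923, 0.1254, 0.0586]
tool_rot: [[0.999, -0.045, 0.0], [-0.045, -0.999, 0.0], [0.0, -0.0, -1.0]]
ft_force: [-0.5, -0.6, -1.1]
grip_width: 0.0172
gripper_force: 88.2
[0.49229352 0.12537137 0.05854153] [[ 9.98977667e-01 -4.52058348e-02  2.29851015e-04]
 [-4.52058411e-02 -9.98977693e-01  2.18674034e-05]
 [ 2.28627503e-04 -3.22356561e-05 -9.99999973e-01]] [ 0.01862016 -0.13160654 -1.4285098 ]
```

View pics/w5c.png

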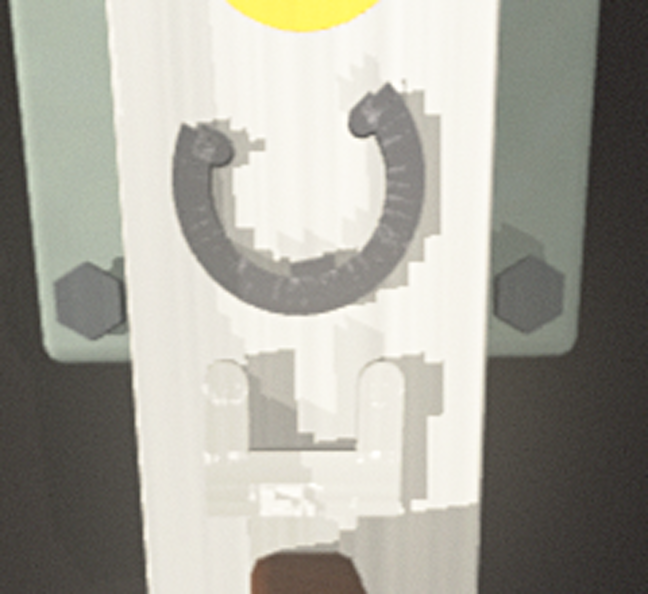

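The fork tips (226,362) and (381,362) are centred on the clip (columns 173–424) and on the pin. I lower slightly and advance.

```bash
python3 -m crank '[1,0,0,0.08,0, 1,0,0,0,0, 1,0.3,0,0,0, 1,0.3,0,0,0, 1,0.3,0,0,0, 1,0.2,0,0,0, 1,0,0,0,0, 1,0,0,0,0]'
python3 -m crank '[1,0.2,0,0,0, 1,0.2,0,0,0, 1,0.3,0,0,0, 1,0.3,0,0,0, 1,0.3,0,0,0, 1,0.3,0,0,0, 1,0,0,0,0, 1,0,0,0,0]'
```

```text
time_s: 10.25
position: [0.5033, 0.1248, 0.0576]
tool_rot: [[0.999, -0.045, -0.0], [-0.045, -0.999, -0.0], [-0.0, 0.0, -1.0]]
ft_force: [0.5, -0.6, -0.7]
grip_width: 0.0171
gripper_force: 88.4
time_s: 10.92
position: [0.5193, 0.1241, 0.0576]
tool_rot: [[0.999, -0.045, -0.0], [-0.045, -0.999, -0.0], [-0.0, 0.0, -1.0]]
ft_force: [-0.6, 0.6, -1.2]
grip_width: 0.0168
gripper_force: 88.3
```

```bash
python3 -m crank '[1,0.2,0,0,0, 1,0.2,0,0,0, 1,0.2,0,0,0, 1,0.2,0,0,0, 1,0.2,0,0,0, 1,0.1,0,0,0, 1,0,0,0,0, 1,0,0,0,0]'
python3 - <<'E'
from h import *
p=optics.get_image('wrist'); save(p,'w6.png')
im=p['color'][20:240,200:440]; cv2.imwrite('pics/w6c.png',cv2.resize(im[:,:,::-1],None,fx=2.7,fy=2.7,interpolation=2))
E
```

```text
time_s: 11.58
position: [0.5302, 0.1237, 0.0576]
tool_rot: [[0.999, -0.045, -0.0], [-0.045, -0.999, 0.0], [-0.0, -0.0, -1.0]]
ft_force: [-0.3, -0.6, -1.9]
grip_width: 0.0174
gripper_force: 88.4
```

View pics/w6c.png

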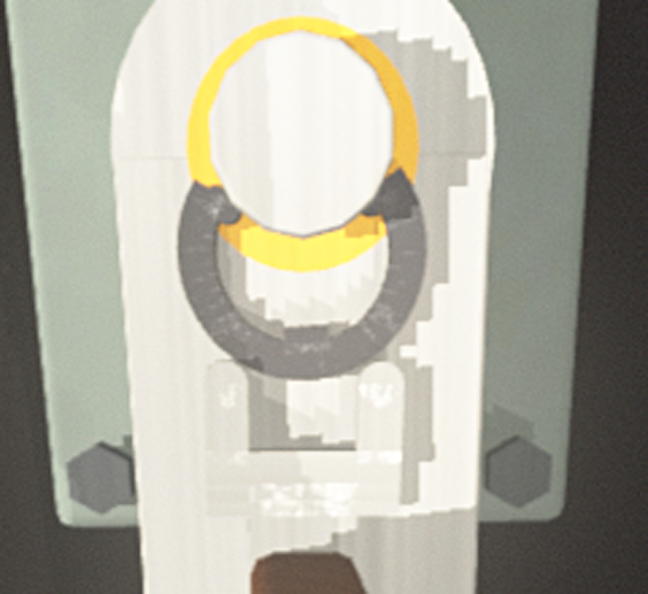

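The clip (columns 180–427) sits in front of both tines with its lugs at the pin, centred. Now I push slowly.

```bash
python3 -m crank '[1,0.05,0,0,0, 1,0.05,0,0,0, 1,0.05,0,0,0, 1,0.05,0,0,0, 1,0.05,0,0,0, 1,0.05,0,0,0, 1,0,0,0,0, 1,0,0,0,0]'
python3 -m crank '[1,0.05,0,0,0, 1,0.05,0,0,0, 1,0.05,0,0,0, 1,0.05,0,0,0, 1,0,0,0,0, 1,0,0,0,0, 1,0,0,0,0, 1,0,0,0,0]'
```

```text
time_s: 12.3
position: [0.533, 0.1235, 0.0575]
tool_rot: [[0.999, -0.045, -0.001], [-0.045, -0.999, 0.0], [-0.001, 0.0, -1.0]]
ft_force: [-1.6, -0.2, -1.9]
grip_width: 0.0173
gripper_force: 88.4
time_s: 12.97
position: [0.5339, 0.1235, 0.0574]
tool_rot: [[0.999, -0.045, -0.003], [-0.045, -0.999, -0.0], [-0.003, 0.0, -1.0]]
ft_force: [-6.8, 0.2, 1.6]
grip_width: 0.0172
gripper_force: 88.8
```

```bash
python3 -m crank '[1,0.04,0,0,0, 1,0.04,0,0,0, 1,0.04,0,0,0, 1,0.04,0,0,0, 1,0,0,0,0, 1,0,0,0,0, 1,0,0,0,0, 1,0,0,0,0]'
python3 -m crank '[1,0.04,0,0,0, 1,0.04,0,0,0, 1,0.04,0,0,0, 1,0.04,0,0,0, 1,0,0,0,0, 1,0,0,0,0, 1,0,0,0,0, 1,0,0,0,0]'
```

```text
time_s: 13.63
position: [0.5347, 0.1235, 0.0573]
tool_rot: [[0.999, -0.045, -0.005], [-0.045, -0.999, -0.0], [-0.005, 0.0, -1.0]]
ft_force: [-10.7, -0.2, 3.0]
grip_width: 0.0169
gripper_force: 89.0
time_s: 14.3
position: [0.5347, 0.1237, 0.0573]
tool_rot: [[0.999, -0.045, -0.008], [-0.045, -0.999, 0.0], [-0.008, 0.0, -1.0]]
ft_force: [-14.8, 1.7, 7.9]
grip_width: 0.0171
gripper_force: 89.7
```

```bash
python3 -m crank '[1,0,0,-0.03,0, 1,0,0,-0.03,0, 1,0.04,0,0,0, 1,0.04,0,0,0, 1,0,0,0,0, 1,0,0,0,0, 1,0,0,0,0, 1,0,0,0,0]'
python3 -m crank '[1,0.03,0,0,0, 1,0.03,0,0,0, 1,0.03,0,0,0, 1,0.03,0,0,0, 1,0,0,0,0, 1,0,0,0,0, 1,0,0,0,0, 1,0,0,0,0]'
```

```text
time_s: 14.97
position: [0.5358, 0.1235, 0.0577]
tool_rot: [[0.999, -0.045, -0.008], [-0.045, -0.999, 0.0], [-0.008, 0.0, -1.0]]
ft_force: [-13.5, 0.3, 4.6]
grip_width: 0.0173
gripper_force: 89.2
time_s: 15.63
position: [0.537, 0.1234, 0.0576]
tool_rot: [[0.999, -0.045, -0.008], [-0.045, -0.999, -0.0], [-0.008, 0.0, -1.0]]
ft_force: [-13.6, 0.6, 5.1]
grip_width: 0.0173
gripper_force: 89.2
```

Moving in at about 13 N; continue.

```bash
python3 -m crank '[1,0.04,0,-0.02,0, 1,0.04,0,0,0, 1,0.04,0,0,0, 1,0.04,0,0,0, 1,0,0,0,0, 1,0,0,0,0, 1,0,0,0,0, 1,0,0,0,0]'
python3 -m crank '[1,0.03,0,0,0, 1,0.03,0,0,0, 1,0.03,0,0,0, 1,0.03,0,0,0, 1,0,0,0,0, 1,0,0,0,0, 1,0,0,0,0, 1,0,0,0,0]'
```

```text
time_s: 16.3
position: [0.5393, 0.1233, 0.0578]
tool_rot: [[0.999, -0.045, -0.006], [-0.045, -0.999, -0.0], [-0.006, 0.0, -1.0]]
ft_force: [-11.6, -0.5, 2.7]
grip_width: 0.0173
gripper_force: 88.8
time_s: 16.97
position: [0.5439, 0.1231, 0.0586]
tool_rot: [[0.999, -0.045, 0.002], [-0.045, -0.999, 0.0], [0.002, -0.0, -1.0]]
ft_force: [0.2, 0.4, -2.2]
grip_width: 0.0172
gripper_force: 88.4
```

```bash
python3 -m crank '[1,0.03,0,0,0, 1,0.03,0,0,0, 1,0.03,0,0,0, 1,0.03,0,0,0, 1,0,0,0,0, 1,0,0,0,0, 1,0,0,0,0, 1,0,0,0,0]'
```

```text
time_s: 17.63
position: [0.5444, 0.123, 0.0584]
tool_rot: [[0.999, -0.045, 0.0], [-0.045, -0.999, 0.0], [0.0, -0.0, -1.0]]
ft_force: [-0.6, 0.5, -2.3]
grip_width: 0.0174
gripper_force: 88.4
```

Snapped in. I lower a bit and advance to press.

```bash
python3 -m crank '[1,0,0,0.06,0, 1,0.04,0,0,0, 1,0.04,0,0,0, 1,0.04,0,0,0, 1,0.04,0,0,0, 1,0.04,0,0,0, 1,0.04,0,0,0, 1,0,0,0,0]'
python3 -m crank '[1,0.04,0,0,0, 1,0.04,0,0,0, 1,0.04,0,0,0, 1,0,0,0,0, 1,0,0,0,0, 1,0,0,0,0, 1,0,0,0,0, 1,0,0,0,0]'
```

```text
time_s: 18.3
position: [0.547, 0.1228, 0.0579]
tool_rot: [[0.999, -0.045, 0.0], [-0.045, -0.999, -0.0], [0.0, 0.0, -1.0]]
ft_force: [0.0, 0.4, -2.2]
grip_width: 0.0174
gripper_force: 88.4
time_s: 18.97
position: [0.548, 0.1228, 0.0578]
tool_rot: [[0.999, -0.045, -0.0], [-0.045, -0.999, 0.0], [-0.0, -0.0, -1.0]]
ft_force: [-0.3, 1.1, -1.6]
grip_width: 0.0172
gripper_force: 88.4
```

```bash
python3 -m crank '[1,0.03,0,0,0, 1,0.03,0,0,0, 1,0.03,0,0,0, 1,0.03,0,0,0, 1,0,0,0,0, 1,0,0,0,0, 1,0,0,0,0, 1,0,0,0,0]'
```

```text
time_s: 19.63
position: [0.5491, 0.1227, 0.0578]
tool_rot: [[0.999, -0.045, -0.0], [-0.045, -0.999, -0.0], [-0.0, 0.0, -1.0]]
ft_force: [-2.3, -1.4, 0.2]
grip_width: 0.017
gripper_force: 88.6
```

Contact is starting.

```bash
python3 -m crank '[1,0.03,0,0,0, 1,0.03,0,0,0, 1,0.03,0,0,0, 1,0.03,0,0,0, 1,0,0,0,0, 1,0,0,0,0, 1,0,0,0,0, 1,0,0,0,0]'
```

```text
time_s: 20.3
position: [0.5495, 0.1227, 0.0578]
tool_rot: [[0.999, -0.045, -0.002], [-0.045, -0.999, -0.0], [-0.002, 0.0, -1.0]]
ft_force: [-7.1, -0.9, 2.2]
grip_width: 0.0166
gripper_force: 88.9
```

```bash
python3 -m crank '[1,0.04,0,0,0, 1,0.04,0,-0.02,0, 1,0.04,0,0,0, 1,0.04,0,0,0, 1,0,0,0,0, 1,0,0,0,0, 1,0,0,0,0, 1,0,0,0,0]'
```

```text
time_s: 20.97
position: [0.5501, 0.1227, 0.0578]
tool_rot: [[0.999, -0.045, -0.004], [-0.045, -0.999, -0.0], [-0.004, 0.0, -1.0]]
ft_force: [-9.9, -1.1, 4.6]
grip_width: 0.0171
gripper_force: 89.2
```

```bash
python3 -m crank '[1,0.04,0,-0.02,0, 1,0.04,0,0,0, 1,0.04,0,0,0, 1,0.04,0,0,0, 1,0,0,0,0, 1,0,0,0,0, 1,0,0,0,0, 1,0,0,0,0]'
```

```text
time_s: 21.63
position: [0.5507, 0.1227, 0.0579]
tool_rot: [[0.999, -0.045, -0.007], [-0.045, -0.999, -0.0], [-0.007, 0.0, -1.0]]
ft_force: [-14.7, -1.9, 6.1]
grip_width: 0.0173
gripper_force: 89.5
```

```bash
python3 -m crank '[1,0.02,0,0,0, 1,0.02,0,0,0, 1,0,0,0,0, 1,0,0,0,0, 1,0,0,0,0, 1,0,0,0,0, 1,0,0,0,0, 1,0,0,0,0]'; python3 -c "
from h import *
p=optics.get_image('wrist'); save(p,'w7.png')
im=p['color'][0:240,200:440]; cv2.imwrite('pics/w7c.png',cv2.resize(im[:,:,::-1],None,fx=2.5,fy=2.5,interpolation=2))"
```

```text
time_s: 22.3
position: [0.5507, 0.1227, 0.0579]
tool_rot: [[0.999, -0.045, -0.008], [-0.045, -0.999, -0.0], [-0.008, 0.0, -1.0]]
ft_force: [-15.2, -1.4, 8.0]
grip_width: 0.0169
gripper_force: 89.6
```

View pics/w7c.png

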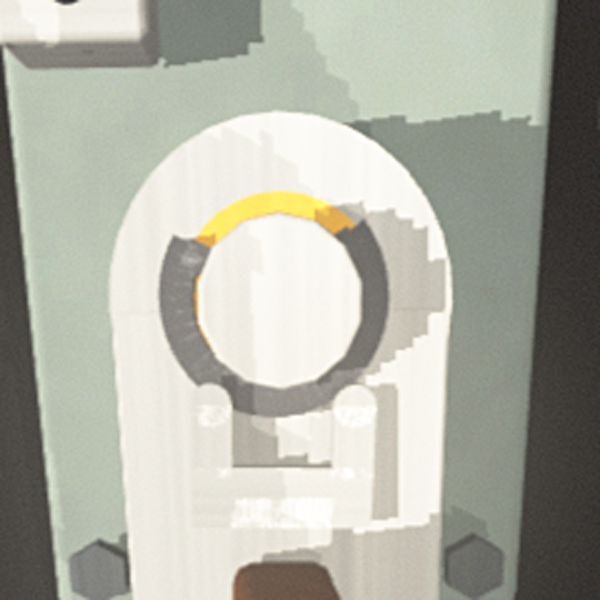

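The clip surrounds the pin: ring columns 160–388, pin 197–362, with the tines against its back. I'll check the centring numerically.

```bash
python3 - <<'E'
from h import *
from scipy.optimize import least_squares
p=optics.get_image('wrist'); im=p['color'].astype(int)
hsv=cv2.cvtColor(p['color'],cv2.COLOR_RGB2HSV)
g=im.mean(2)
# radial scan around pin centre, print dark run boundaries
c=np.array([279/2.5+200,302/2.5])
O=[];I=[]
for a in range(-210,31,6):
    d=np.array([np.cos(np.radians(a)),-np.sin(np.radians(a))]); r=np.arange(28,56,.5)
    pts=c+r[:,None]*d
    v=cv2.remap(g.astype(np.float32),pts[:,0].astype(np.float32)[None],pts[:,1].astype(np.float32)[None],1)[0]
    print(a,v[::2].astype(int).tolist())
E
```

```text
-210 [240, 241, 240, 240, 242, 240, 189, 145, 141, 144, 152, 151, 154, 155, 151, 143, 132, 130, 132, 130, 129, 125, 153, 213, 240, 239, 238, 235]
-204 [240, 239, 238, 238, 242, 224, 170, 133, 136, 141, 145, 152, 153, 157, 149, 143, 136, 131, 130, 131, 128, 134, 181, 236, 237, 234, 234, 233]
-198 [239, 237, 235, 236, 242, 231, 179, 132, 121, 129, 134, 133, 134, 134, 131, 132, 132, 132, 131, 130, 130, 141, 206, 234, 234, 233, 233, 234]
-192 [236, 235, 234, 238, 244, 236, 182, 129, 126, 138, 143, 138, 134, 131, 132, 134, 133, 132, 130, 130, 135, 168, 219, 234, 234, 233, 235, 236]
-186 [234, 234, 235, 241, 243, 215, 158, 130, 126, 134, 133, 133, 133, 133, 132, 131, 134, 133, 131, 130, 139, 190, 230, 234, 234, 234, 235, 237]
-180 [235, 234, 236, 242, 240, 198, 140, 122, 131, 137, 137, 135, 133, 134, 134, 134, 134, 132, 130, 129, 160, 215, 236, 234, 233, 235, 236, 236]
-174 [234, 234, 236, 242, 244, 208, 139, 123, 134, 137, 137, 134, 134, 135, 135, 132, 135, 135, 132, 137, 171, 225, 235, 234, 234, 236, 236, 237]
-168 [234, 233, 233, 240, 247, 225, 160, 133, 136, 142, 148, 150, 145, 140, 13
[... 4154 characters left out ...]
239, 208, 151, 113, 112, 114, 117, 114, 111, 112, 112, 111, 124, 162, 192, 198, 197, 194, 194, 196, 194, 192, 193, 192, 191]
12 [244, 245, 247, 245, 235, 187, 127, 114, 118, 117, 111, 111, 113, 113, 109, 111, 146, 187, 198, 196, 193, 192, 194, 195, 195, 194, 191, 191]
18 [243, 244, 246, 247, 239, 190, 124, 109, 110, 112, 114, 114, 113, 110, 110, 109, 128, 173, 195, 196, 195, 195, 194, 193, 195, 196, 197, 193]
24 [244, 244, 244, 245, 238, 182, 123, 108, 112, 112, 111, 111, 110, 107, 109, 108, 112, 152, 187, 198, 197, 197, 196, 195, 192, 194, 194, 197]
30 [248, 246, 245, 243, 233, 188, 119, 119, 115, 115, 116, 114, 115, 111, 113, 110, 106, 124, 164, 196, 197, 195, 196, 196, 196, 197, 195, 193]
```

```bash
cat > fit.py <<'E'
from h import *
from scipy.optimize import least_squares
def edges(g,c,angs,r0,r1,lev,rising):
    out=[]
    for a in angs:
        d=np.array([np.cos(np.radians(a)),-np.sin(np.radians(a))]); r=np.arange(r0,r1,.25); q=(c+r[:,None]*d).astype(np.float32)
        v=cv2.remap(g,q[:,0][None],q[:,1][None],1)[0]
        k=np.where(v>lev if rising else v<lev)[0]
        if len(k): out.append((a,c+r[k[0]]*d))
    return out
def circ(P,R=None):
    f=(lambda x:np.hypot(*(P-x[:2]).T)-(x[2] if R is None else R))
    s=least_squares(f,[*P.mean(0),.02][:3 if R is None else 2],loss='soft_l1',f_scale=.0005); return s.x.round(4),f(s.x)
E
python3 - <<'E'
from fit import *
p=optics.get_image('wrist'); g=p['color'].mean(2).astype(np.float32); c=np.array([279/2.5+200,302/2.5])
o=[e for e in edges(g,c,range(-210,40,6),38,55,168,True) if not(-140<e[0]<-112 or -68<e[0]<-40)]
P=np.array([ray(p,e[1],.0525)[:2] for e in o])
for R in (None,.022):
    x,r=circ(P,R); print('clip',x); print([(e[0],round(k*1000,1)) for e,k in zip(o,r)])
i=edges(g,c,range(-210,30,6),28,45,200,False)
Q=np.array([ray(p,e[1],.064)[:2] for e in i]); print('pin',circ(Q)[0],circ(Q,.015)[0])
s=env.observe(); print(s['position'],s['ft_force'],s['time_s'])
E
```

```text
clip [0.6344 0.1211 0.0217]
[(-210, np.float64(-5.4)), (-204, np.float64(-5.3)), (-198, np.float64(0.2)), (-192, np.float64(0.1)), (-186, np.float64(0.2)), (-180, np.float64(0.1)), (-174, np.float64(0.2)), (-168, np.float64(0.0)), (-162, np.float64(0.2)), (-156, np.float64(0.0)), (-150, np.float64(0.1)), (-144, np.float64(0.0)), (-108, np.float64(0.4)), (-102, np.float64(-0.0)), (-96, np.float64(-0.1)), (-90, np.float64(-0.1)), (-84, np.float64(-0.3)), (-78, np.float64(-0.1)), (-72, np.float64(-0.1)), (-36, np.float64(-0.0)), (-30, np.float64(0.0)), (-24, np.float64(-0.1)), (-18, np.float64(-0.1)), (-12, np.float64(0.0)), (-6, np.float64(0.1)), (0, np.float64(0.1)), (6, np.float64(0.1)), (12, np.float64(0.0)), (18, np.float64(0.0)), (24, np.float64(0.0)), (30, np.float64(0.1)), (36, np.float64(0.1))]
clip [0.6347 0.1212]
[(-210, np.float64(-5.8)), (-204, np.float64(-5.7)), (-198, np.float64(-0.2)), (-192, np.float64(-0.2)), (-186, np.float64(-0.1)), (-180, np.float64(-0.2)), (-174, np.float64(-0.1)), (-168, np.float64(-0.2)), (-162, np.float64(-0.1)), (-156, np.float64(-0.2)), (-150, np.float64(-0.1)), (-144, np.float64(-0.1)), (-108, np.float64(0.4)), (-102, np.float64(-0.0)), (-96, np.float64(-0.1)), (-90, np.float64(-0.1)), (-84, np.float64(-0.3)), (-78, np.float64(-0.1)), (-72, np.float64(-0.1)), (-36, np.float64(-0.1)), (-30, np.float64(-0.1)), (-24, np.float64(-0.2)), (-18, np.float64(-0.2)), (-12, np.float64(-0.2)), (-6, np.float64(-0.1)), (0, np.float64(-0.1)), (6, np.float64(-0.2)), (12, np.float64(-0.3)), (18, np.float64(-0.3)), (24, np.float64(-0.3)), (30, np.float64(-0.2)), (36, np.float64(-0.3))]
pin [0.6336 0.1203 0.0145] [0.6342 0.1202]
[0.55071702 0.12270372 0.05792977] [-15.3243381   -1.76439981   7.18417141] 22.45
```

The fit puts the clip centre about 1.1 mm left of the pin axis. I back off, shift the fork 0.8 mm left to balance both tines, and press again.

```bash
python3 -m crank '[1,-0.2,0,0,0, 1,-0.2,0,0,0, 1,-0.2,0,0,0, 1,0,-0.08,0,0, 1,0.1,0,0,0, 1,0.1,0,0,0, 1,0.05,0,0,0, 1,0,0,0,0]'; python3 -m crank '[1,0.05,0,0,0, 1,0.05,0,0,0, 1,0.05,0,0,0, 1,0.05,0,0,0, 1,0.04,0,0,0, 1,0.04,0,0,0, 1,0,0,0,0, 1,0,0,0,0]'
```

```text
time_s: 23.12
position: [0.5494, 0.1235, 0.058]
tool_rot: [[0.999, -0.045, -0.003], [-0.045, -0.999, -0.0], [-0.003, 0.0, -1.0]]
ft_force: [-7.9, -2.4, 1.9]
grip_width: 0.0171
gripper_force: 88.9
time_s: 23.78
position: [0.5504, 0.1234, 0.0579]
tool_rot: [[0.999, -0.045, -0.007], [-0.045, -0.999, -0.0], [-0.007, 0.001, -1.0]]
ft_force: [-13.5, -2.4, 4.7]
grip_width: 0.0171
gripper_force: 89.5
```

```bash
python3 -m crank '[1,0.03,0,0,0, 1,0.03,0,0,0, 1,0.03,0,0,0, 1,0,0,0,0, 1,0,0,0,0, 1,0,0,0,0, 1,0,0,0,0, 1,0,0,0,0]'
cat > m.py <<'E'
from fit import *
p=optics.get_image('wrist'); g=p['color'].mean(2).astype(np.float32); c=proj(p,[.6342,.1202,.0525])
o=[e for e in edges(g,c,range(-190,30,6),38,55,168,True) if not(-140<e[0]<-104 or -75<e[0]<-40)]
P=np.array([ray(p,e[1],.0525)[:2] for e in o])
for R in (None,.022): print('clip',circ(P,R)[0],abs(circ(P,R)[1]).max())
i=edges(g,c,range(-180,10,6),28,45,200,False)
Q=np.array([ray(p,e[1],.064)[:2] for e in i]); print('pin',circ(Q)[0],circ(Q,.015)[0])
E
python3 m.py
```

```text
time_s: 24.45
position: [0.5506, 0.1234, 0.0578]
tool_rot: [[0.999, -0.045, -0.009], [-0.045, -0.999, -0.0], [-0.009, 0.001, -1.0]]
ft_force: [-16.1, -2.6, 7.7]
grip_width: 0.0171
gripper_force: 89.8
clip [0.6346 0.1214 0.0218] 0.00020682465450879914
clip [0.6348 0.1215] 0.00038056526795369333
pin [0.6336 0.1203 0.0145] [0.6342 0.1203]
```

```bash
python3 -m crank '[1,-0.2,0,0,0, 1,-0.2,0,0,0, 1,-0.3,0,0,0, 1,0,0.22,0,0, 1,0.1,0,0,0, 1,0.1,0,0,0, 1,0.1,0,0,0, 1,0,0,0,0]'; python3 -m crank '[1,0.05,0,0,0, 1,0.05,0,0,0, 1,0.05,0,0,0, 1,0.05,0,0,0, 1,0.05,0,0,0, 1,0.05,0,0,0, 1,0.04,0,0,0, 1,0,0,0,0]'
```

```text
time_s: 25.17
position: [0.5505, 0.1212, 0.0582]
tool_rot: [[0.999, -0.045, 0.0], [-0.045, -0.999, -0.0], [0.0, 0.0, -1.0]]
ft_force: [0.8, -1.1, -0.6]
grip_width: 0.017
gripper_force: 88.4
time_s: 25.83
position: [0.5518, 0.1212, 0.0581]
tool_rot: [[0.999, -0.045, -0.004], [-0.045, -0.999, -0.0], [-0.004, 0.0, -1.0]]
ft_force: [-8.9, -2.4, 3.4]
grip_width: 0.017
gripper_force: 89.1
```

```bash
python3 -m crank '[1,0.03,0,0,0, 1,0.03,0,0,0, 1,0,0,0,0, 1,0,0,0,0, 1,0,0,0,0, 1,0,0,0,0, 1,0,0,0,0, 1,0,0,0,0]'
python3 m.py
```

```text
time_s: 26.5
position: [0.5519, 0.1212, 0.058]
tool_rot: [[0.999, -0.045, -0.005], [-0.045, -0.999, -0.0], [-0.005, 0.0, -1.0]]
ft_force: [-10.8, -1.9, 4.6]
grip_width: 0.017
gripper_force: 89.3
clip [0.6344 0.1215 0.0219] 0.0003544415543706228
clip [0.6346 0.1215] 0.00037634569392544157
pin [0.6336 0.1203 0.0145] [0.6343 0.1203]
```

```bash
python3 -m crank '[1,0.04,0,0,0, 1,0.04,0,0,0, 1,0.03,0,0,0, 1,0,0,0,0, 1,0,0,0,0, 1,0,0,0,0, 1,0,0,0,0, 1,0,0,0,0]'
python3 -m crank '[1,-0.2,0,0,0, 1,-0.2,0,0,0, 1,-0.3,0,0,0, 1,-0.5,0,0,0, 1,-0.5,0,0,0, 1,0,0,-1,0, 1,0,0,-2,0, 1,0,0,-2,0]'
python3 -m crank '[1,0,0,-2,0, 1,0,0,-2,0, 1,0,0,-2,0, 1,0,0,0,0, 1,0,0,0,0, 1,0,0,0,0, 1,0,0,0,0, 1,0,0,0,0]'
python3 - <<'E'
from fit import *
p=optics.get_image('wrist'); save(p,'w8.png'); print(find(p,'clip',.0535),find(p,'pin',.064),proj(p,[.634,.1202,.064]))
im=p['color'][0:240,200:440]; cv2.imwrite('pics/w8c.png',cv2.resize(im[:,:,::-1],None,fx=2.5,fy=2.5,interpolation=2))
E
```

```text
time_s: 27.22
position: [0.5521, 0.1212, 0.058]
tool_rot: [[0.999, -0.045, -0.007], [-0.045, -0.999, -0.0], [-0.007, 0.001, -1.0]]
ft_force: [-13.5, -2.1, 6.7]
grip_width: 0.0171
gripper_force: 89.6
time_s: 27.88
position: [0.538, 0.122, 0.1092]
tool_rot: [[0.999, -0.045, -0.001], [-0.045, -0.999, 0.0], [-0.001, -0.0, -1.0]]
ft_force: [0.7, -0.7, -1.6]
grip_width: 0.017
gripper_force: 88.4
time_s: 28.55
position: [0.5378, 0.1219, 0.1672]
tool_rot: [[0.999, -0.045, -0.002], [-0.045, -0.999, 0.0], [-0.002, 0.0, -1.0]]
ft_force: [-0.1, -0.2, -0.7]
grip_width: 0.0173
gripper_force: 88.4
[(0.6, array([303., 127.]), array([0.6207, 0.127 , 0.0535]))] [(0.83, array([313.,  95.]), array([0.6421, 0.1182, 0.064 ]))] [311.04013881 106.7412656 ]
```

View pics/w8c.png

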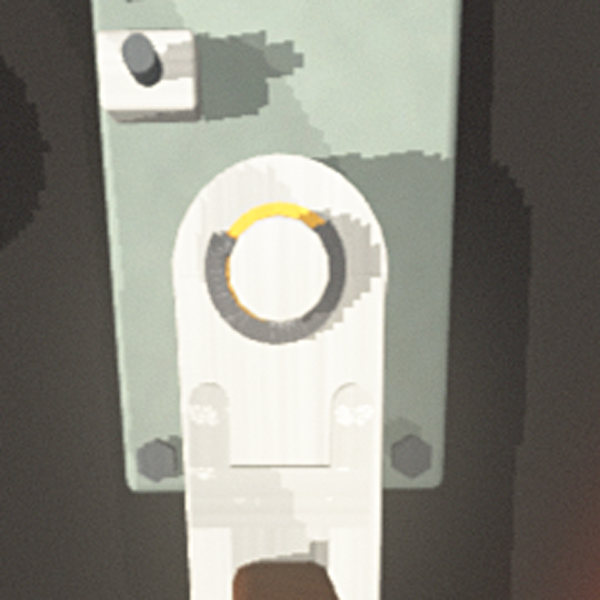

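The clip sits around the pin (ring columns 205–346, pin 228–330), and the fork is clear above the lever. Next I take the fork back to the board.

```bash
python3 -m crank '[1,-0.26,2,0,0, 1,-0.26,3.8,0,0, 1,-0.26,4,0,0, 1,-0.26,4,0,0, 1,-0.26,4,0,0, 1,-0.26,4,0,0, 1,-0.26,4,0,0, 1,-0.26,4,0,0]'
python3 -m crank '[1,-0.26,4,0,0, 1,-0.26,4,0,0, 1,-0.24,4,0,0, 1,0,1.9,0,0, 1,0,0,0,0.12, 1,0,0,0,0.115, 1,0,0,0,0, 1,0,0,0,0]'
```

```text
time_s: 29.37
position: [0.5034, -0.1768, 0.1682]
tool_rot: [[0.999, -0.045, -0.0], [-0.045, -0.999, 0.0], [-0.0, -0.0, -1.0]]
ft_force: [0.4, -0.4, -0.4]
grip_width: 0.017
gripper_force: 88.4
time_s: 30.03
position: [0.4901, -0.3133, 0.168]
tool_rot: [[0.962, -0.273, -0.0], [-0.273, -0.962, 0.0], [-0.0, -0.0, -1.0]]
ft_force: [-0.2, 0.1, -1.8]
grip_width: 0.0172
gripper_force: 88.4
```

```bash
python3 -m crank '[1,0,0,2.2,0, 1,0,0,2.2,0, 1,0,0,2.2,0, 1,0,0,2.2,0, 1,0,0,2.2,0, 1,0,0,2,0, 1,0,0,0.3,0, 1,0,0,0.2,0]'
python3 -m crank '[1,0,0,0.1,0, 1,0,0,0.1,0, 1,0,0,0.05,0, 1,0,0,0,0, 1,0,0,0,0, 1,0,0,0,0, 1,0,0,0,0, 1,0,0,0,0]'
```

```text
time_s: 30.7
position: [0.49, -0.3129, 0.0328]
tool_rot: [[0.962, -0.274, -0.001], [-0.274, -0.962, 0.001], [-0.001, -0.001, -1.0]]
ft_force: [0.8, -0.6, -0.9]
grip_width: 0.017
gripper_force: 88.4
time_s: 31.37
position: [0.4901, -0.3134, 0.0308]
tool_rot: [[0.961, -0.276, 0.0], [-0.276, -0.961, -0.0], [0.0, 0.0, -1.0]]
ft_force: [0.0, -0.2, -0.5]
grip_width: 0.0169
gripper_force: 88.4
```

```bash
python3 -m crank '[1,0,0,0.1,0, 1,0,0,0.1,0, 1,0,0,0.1,0, 1,0,0,0.1,0, 1,0,0,0.1,0, 1,0,0,0.05,0, 1,0,0,0,0, 1,0,0,0,0]'
```

```text
time_s: 32.03
position: [0.4901, -0.3134, 0.0252]
tool_rot: [[0.961, -0.277, -0.0], [-0.277, -0.961, 0.0], [-0.0, -0.0, -1.0]]
ft_force: [0.3, -0.2, -1.3]
grip_width: 0.0168
gripper_force: 88.4
```

```bash
python3 -m crank '[1,0,0,0.05,0, 1,0,0,0,0, 3,0,0,0,0, 5,0,0,0,0, 7,0,0,0,0, 8.5,0,0,0,0, 8.5,0,0,0,0, 8.5,0,0,0,0]'
python3 -m crank '[8.5,0,0,0,0, 8.5,0,0,0,0, 8.5,0,0,-0.5,0, 8.5,0,0,-1.5,0, 8.5,0,0,-3,0, 8.5,0,0,-3,0, 8.5,0,0,-3,0, 8.5,0,0,-3,0]'
python3 -m crank '[8.5,0,0,-2,0, 8.5,0,0,-2,0, 8.5,0,0,0,0, 8.5,0,0,0,0, 8.5,0,0,0,0, 8.5,0,0,0,0, 8.5,0,0,0,0, 8.5,0,0,0,0]'
python3 - <<'E'
from h import *
p=optics.get_image('wrist'); save(p,'w9.png'); print(find(p,'fork',.04),find(p,'tines',.02),find(p,'board',.018))
p=optics.get_image('top'); print(find(p,'clip',.0535),find(p,'tin',.035),find(p,'tumbler',.05,1),find(p,'hammer',.02,1))
g=cv2.cvtColor(cv2.imread('pics/w9.png'),cv2.COLOR_BGR2HSV)
s=env.observe(); print(s['ft_force'],s['time_s'])
# grip (dark brown) extent near image centre
m=((g[...,2]<190)&(g[...,1]>110)&(g[...,0]<15)).astype(np.uint8)
n,l,st,ce=cv2.connectedComponentsWithStats(m)
for k in range(1,n):
    if st[k,4]>500: print(st[k],ce[k].round(0),cv2.minAreaRect(np.argwhere(l==k)[:,::-1].astype(np.float32)))
E
```

```text
time_s: 32.7
position: [0.4901, -0.3134, 0.0248]
tool_rot: [[0.961, -0.277, 0.0], [-0.277, -0.961, -0.0], [0.0, 0.0, -1.0]]
ft_force: [0.6, 0.9, -1.2]
grip_width: 0.0854
gripper_force: 0.0
time_s: 33.37
position: [0.4899, -0.3132, 0.1667]
tool_rot: [[0.961, -0.277, 0.0], [-0.277, -0.961, -0.0], [0.0, 0.0, -1.0]]
ft_force: [-0.1, -0.2, 0.2]
grip_width: 0.0847
gripper_force: 0.0
time_s: 34.03
position: [0.4899, -0.3132, 0.2039]
tool_rot: [[0.961, -0.277, -0.001], [-0.277, -0.961, 0.001], [-0.001, -0.001, -1.0]]
ft_force: [0.4, -0.2, 0.2]
grip_width: 0.085
gripper_force: 0.0
[(0.8, array([314., 196.]), array([ 0.5094, -0.318 ,  0.04  ]))] [(0.59, array([312., 194.]), array([ 0.5081, -0.3153,  0.02  ]))] [(0.96, array([113., 239.]), array([ 0.521 , -0.0958,  0.018 ])), (0.95, array([351., 372.]), array([ 0.2843, -0.2988,  0.018 ])), (0.65, array([324., 184.]), array([ 0.5143, -0.3298,  0.018 ]))]
[(0.51, array([262., 201.]), array([0.6056, 0.1145, 0.0535]))] [(0.86, array([373., 148.]), array([ 0.7628, -0.1922,  0.035 ]))] [(0.65, array([172., 183.]), array([0.659, 0.36 , 0.05 ]))] [(0.6
[... 170 characters left out ...]
28936767578), (243.9119873046875, 121.59052276611328), 74.71989440917969)
[ 303  179   22   76 1479] [313. 217.] ((313.1536865234375, 216.54824829101562), (20.79656219482422, 75.18756866455078), 1.0416266918182373)
[ 593  206   47   76 1232] [617. 231.] ((623.0842895507812, 243.61724853515625), (63.76845932006836, 51.05918884277344), 74.24882507324219)
[  47  211   46  124 1422] [ 68. 278.] ((64.64979553222656, 274.0763244628906), (128.36581420898438, 17.40392303466797), 71.99584197998047)
[360 214  15  79 605] [366. 258.] ((367.0, 253.0), (78.0, 14.0), 90.0)
[177 303  40  58 974] [200. 333.] ((201.7435760498047, 334.3643493652344), (22.027212142944336, 64.43515014648438), 32.27564239501953)
```

The fork lies flat on the board and straight (grip about 21x75 px, as at the start). The gripper is clear and the other things have not moved, so I hand in.

```bash
python3 -c "
from rig import env
print(env.close_job())"
```

```text
the job is handed in; nothing more can be done
None
```

The clip is snapped into the pin's groove, about 1 mm off the axis by camera, and was pressed home at about 15 N. The fork lies flat on the wooden board again and the job is handed in at about 34 s; no verdict was shown, and I did not re-check the dapping block's position at the end.

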